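Find the tired leaf spring on the test fixture

TASK

Three brass leaf springs for the printer's paper feed are clamped in the test fixture on the desk, and one has gone soft. With the fingertips, press the free tip of each down on its stop, the left one first, then the middle, then the right, holding each on its stop for about half a second and letting it spring back; never push on a spring with more than 20 N. Then slide the red marker along its rail until it stands centred in front of the soft spring, leave it there, and disturb nothing else on the desk.

Things in the scene. Friction and masses are not known exactly. Their poses are not given: they have to be found in the camera images.
- fixture: Fixed aluminium plate, 225 (x) x 262 (y) mm, top 16 mm above the desk. Origin at desk level, 112 mm behind the plate's near edge; x away from the robot (turned up to 0.3 rad), y left, z up. Carries three look-alike spring units at y about +55, 0 and -55 mm (a, b, c in any order) and, at x = -85 mm, a rail along y with a red marker; the rail's end blocks are 30 mm above the desk.
- unit_a: Spring unit fixed on the plate, parallel to the fixture: grey clamp block 34 x 30 mm, 85 mm above the desk, holding a brass leaf 16 mm wide, 2 mm thick, that reaches to -x; a rubber-topped stop post stands under its free half. Origin on the plate, in the mid plane, 20 mm beyond the press button in x; z up. All units look the same; any may be the soft one.
- leaf_a (a joint): Bending of unit_a's leaf about its root (75 mm beyond the press button), rad: 0 free and level, grows as the tip goes down. Its stop comes after 7 to 14 mm of tip travel (0.09 to 0.19 rad, different in each unit) and yields about 0.13 mm per N. A sound leaf takes about 0.75 N per mm at the button (5 to 8 N just before its stop), the soft one less than half per mm (about 4 N).
- tip_a (a point): Top of the press button of unit_a: a copper ball of 12 mm diameter set in the leaf's free end, 3 mm short of the leaf's very end, its top 74 mm above the desk while the leaf is free. Press here, straight down.
- unit_b: Spring unit fixed on the plate, parallel to the fixture: grey clamp block 34 x 30 mm, 85 mm above the desk, holding a brass leaf 16 mm wide, 2 mm thick, that reaches to -x; a rubber-topped stop post stands under its free half. Origin on the plate, in the mid plane, 20 mm beyond the press button in x; z up. All units look the same; any may be the soft one.
- leaf_b (a joint): Bending of unit_b's leaf about its root (75 mm beyond the press button), rad: 0 free and level, grows as the tip goes down. Its stop comes after 7 to 14 mm of tip travel (0.09 to 0.19 rad, different in each unit) and yields about 0.13 mm per N. A sound leaf takes about 0.75 N per mm at the button (5 to 8 N just before its stop), the soft one less than half per mm (about 4 N).
- tip_b (a point): Top of the press button of unit_b: a copper ball of 12 mm diameter set in the leaf's free end, 3 mm short of the leaf's very end, its top 74 mm above the desk while the leaf is free. Press here, straight down.
- unit_c: Spring unit fixed on the plate, parallel to the fixture: grey clamp block 34 x 30 mm, 85 mm above the desk, holding a brass leaf 16 mm wide, 2 mm thick, that reaches to -x; a rubber-topped stop post stands under its free half. Origin on the plate, in the mid plane, 20 mm beyond the press button in x; z up. All units look the same; any may be the soft one.
- leaf_c (a joint): Bending of unit_c's leaf about its root (75 mm beyond the press button), rad: 0 free and level, grows as the tip goes down. Its stop comes after 7 to 14 mm of tip travel (0.09 to 0.19 rad, different in each unit) and yields about 0.13 mm per N. A sound leaf takes about 0.75 N per mm at the button (5 to 8 N just before its stop), the soft one less than half per mm (about 4 N).
- tip_c (a point): Top of the press button of unit_c: a copper ball of 12 mm diameter set in the leaf's free end, 3 mm short of the leaf's very end, its top 74 mm above the desk while the leaf is free. Press here, straight down.
- marker (a joint): Position of the red marker along the rail in m: 0 in the middle of the fixture (in front of a unit at y = 0), growing to the left (fixture +y), from -0.108 to 0.078. It starts near the right end. Friction about 1.5 N; it stays where it is left.
- marker_knob (a point): Middle of the top of the red marker's knob, 63 mm above the desk. The knob is 22 mm (fixture x) by 14 mm (fixture y), upright, its faces free down to 30 mm above the desk; the sled below is 30 x 24 mm.
- eraser: Bystander: loose white and blue eraser, 22 x 52 x 13 mm, origin under its middle. Leave it alone.
- glasses_case: Bystander: loose brown glasses case, 60 x 155 x 41 mm, origin under its middle. Leave it alone.
- clip_box: Bystander: loose blue-grey paper-clip box, 50 x 66 x 23 mm, origin under its middle. Leave it alone.
- magnifier: Bystander: loose magnifying glass with a dark handle, 64 x 156 x 12 mm, origin under its middle. Leave it alone.
- pen: Bystander: loose white ball pen, 11 x 145 x 9 mm, origin under its middle. Leave it alone.
- stick: Bystander: loose black USB stick, 17 x 54 x 8 mm, origin under its middle. Leave it alone.

How it is judged (in metres and radians):
On the way, in this order (a step that is already met when the one before it is completed fails the run):
1. the left spring is pressed down on its stop (((value of joint leaf_a above 0.092 rad and y of unit_a in the frame of fixture above 0.03 m) or (value of joint leaf_b above 0.1653 rad and y of unit_b in the frame of fixture above 0.03 m) or (value of joint leaf_c above 0.132 rad and y of unit_c in the frame of fixture above 0.03 m))), for 0.3 s.
2. then the middle spring is pressed down on its stop (((value of joint leaf_a above 0.092 rad and y of unit_a in the frame of fixture between -0.03 and 0.03 m) or (value of joint leaf_b above 0.1653 rad and y of unit_b in the frame of fixture between -0.03 and 0.03 m) or (value of joint leaf_c above 0.132 rad and y of unit_c in the frame of fixture between -0.03 and 0.03 m))), for 0.3 s.
3. then the right spring is pressed down on its stop (((value of joint leaf_a above 0.092 rad and y of unit_a in the frame of fixture below -0.03 m) or (value of joint leaf_b above 0.1653 rad and y of unit_b in the frame of fixture below -0.03 m) or (value of joint leaf_c above 0.132 rad and y of unit_c in the frame of fixture below -0.03 m))), for 0.3 s.
4. then the marker stands in front of the soft spring (y of marker_knob in the frame of unit_b between -0.008 and 0.008 m), for 0.2 s.
At the end, for the whole second after the job is handed in: The red marker rests within 8 mm, along its rail, of the mid plane of the soft spring's unit, and all three springs have sprung back to within 0.02 rad of level (all of step 4 and value of joint each of leaf_a, leaf_b, leaf_c below 0.02 rad and velocity of joint marker between -0.005 and 0.005 m/s); the robot touches nothing.
It fails at once if a spring unit is pushed with more than 20 N (contact force between anything else and unit_a above 20 N or contact force between anything else and unit_b above 20 N or contact force between anything else and unit_c above 20 N).
It fails at once if a bystander is moved more than 20 mm (distance of any of eraser, glasses_case, clip_box, magnifier, pen, stick from where it was at the start of the episode above 0.02 m).
It also fails if it takes over 61 s, if anything falls off the work surface, if the arm or the gripper's body presses on something with over 40 N, if the wrist force passes 120 N, or if a joint passes its speed limit or range.

ROBOT

A 6-joint arm with a two-finger parallel gripper is mounted at the origin on a cart in front of the work surface, level with it; the furniture and walls round the work are solid. World frame = base frame: x ahead of the robot, y to its left, z up, the work surface at z = 0. Lengths are in mm, angles in rad, forces in N, time in s.
With the tool pointing down it reaches from about 400 to 925 mm from the base axis. Payload 12.5 kg.
Tool frame: the origin (TCP) lies midway between the tips of the shut fingers; the grasp point (between the pads) lies 19 mm behind it (env.pinch_z is the z of the grasp point in the tool frame, in mm); z points along the fingers, y is the line along which they close (so a half turn about z gives the same grasp; the last joint's range is limited). The gripper opens to 95 mm and grips with 3 to 60 N. Pads are 20 mm wide; open, the fingers measure 119 mm over their backs; the gripper's body (75 mm by 180 mm) begins 59 mm behind the grasp point.
Start: joints at [1.12, 0.491, 1.559, -0, 1.092, -0.106], TCP at [211.239, 588.239, 214.661] pointing down, gripper open.
Joint ranges: [-3.1, 3.1], [-0.84, 2.19], [0.05, 2.79], [-1.13, 4.28], [0.06, 2.93], [-2.69, 2.69]. Speed limits (rad/s): [2.22, 2.22, 2.79, 3.14, 3.14, 3.14].

INTERFACE

Orientations are given as [roll, pitch, yaw] about the fixed x, y, z axes, in that order (R = Rz(yaw) Ry(pitch) Rx(roll)).
In Python, from cell import env, eyes gives the robot as it stands.
- The arm moves only by the shell command python3 -m inch 'ROWS'. ROWS is JSON, a list of rows, each a list of 3 entries, a list of its own where there are three numbers: the shift along the tool's x, y, z in units of 60 mm (1.0 is 60 mm), then the turn about the tool's z in units of 5 degrees (1.0 is 5 degrees), then the closure, from -1 (fully open) to 1 (shut). In form: [[[tx, ty, tz], turn, claw], ...]. A call has exactly 10 rows; each row shifts and turns the commanded pose from where the row before left it, along the tool's axes as they then stand; what a row does not reach is not made up. A row lasts 1/8 s, in which the tool goes at most 62.5 mm and 10.7 degrees, less where a joint would pass 70% of its speed; a pose out of reach is approached as far as the arm can. A call is refused whole if a number of a shift passes 1 or a number of a turn 1, either way. A call with a gripper value outside its range is refused whole. The fingers move at their own pace and stop on an object; the grip force is fixed at half the most. Time passes only in rows, so rows that do not move let the fingers close, or fill a call up. It gives the time, the measured TCP pose, the force, the opening and the grip force at its end, in the units of the state.
- env.state(): the state, without advancing time (a new reading comes with each control period).
- eyes.read_camera(name): name is "scene" or "top"; returns a dict with "pixels" (480x640x3 uint8, red, green, blue), "fx", "fy", "cx", "cy" (pixels), "extrinsics" (4x4, takes a point from world to camera coordinates). Camera axes: x right, y down, z forward; pixel columns grow to the right and rows downward; lengths in mm; the calibration is good to about 2 mm. A picture is of the moment at which its call begins. There is no depth.
- env.job_done(): hands the job in; it is judged then, once.
Trained networks look in a picture, given as the dict that the camera call returned (one of the last four; its "shot" number tells which), for a name from the list of things; names that differ only in an ending like _2 or _b are one class to them, and where a whole thing is asked for, a point or a joint stands for the part that bears it (a point fixed in the world has none). Each returns a list of dicts, best first, with "score" (0 to 1); they miss things now and then, are a little off and sometimes report something else, mostly with a low value. They report only what shows in the picture. A call takes as long as a camera call.
- eyes.boxes_of(name, picture): "centre" ([row, column] in pixels, amid what is visible of it).
- eyes.cut_out(name, picture): "mask" (480x640 bool, what is visible of it) and "centre" ([row, column] in pixels, amid what is visible of it).
- eyes.spot_point(name, picture): "centre" ([row, column] in pixels: a listed point, or the origin of a listed thing).
The state is a dict: "t": time; "joints": joint angles; "qvel": joint speeds; "tau": joint torques, N m; "eef_pos": TCP position; "tcp_rot": TCP orientation; "ft_force": force on the tool from outside, world axes, zero at the start; "moment": the same for the moment, N m; "opening": opening from 0.0 (shut) to 1.0 (fully open); "grip_force": force on a finger pad.
Only numpy, scipy, OpenCV 4.12 (cv2) and the standard library are available. Lean on these libraries where they do the work, as an engineer would, in place of code of your own. Each camera call takes 0.05 s, during which the arm holds its last target. There are 200 camera calls.

## Working session

There is one attempt and no reset: what is moved stays moved. The work goes in short steps, Python scripts to look and compute and a shell command to move; the robot and the scene stay as the last step left them, time stands still between calls to the robot, and variables do not carry over. Pictures are saved under pics/ and viewed, at most 10 in all, crops included, and the job is handed in when it is done.

```bash
mkdir -p pics
cat > h.py <<'E'
import numpy as np, cv2
from cell import env, eyes
def ray(p,c):
    E=np.array(p["extrinsics"]);R,t=E[:3,:3],E[:3,3]
    d=R.T@np.array([(c[1]-p["cx"])/p["fx"],(c[0]-p["cy"])/p["fy"],1]);return -R.T@t,d
def at_z(p,c,z):
    o,d=ray(p,c);return o+d*(z-o[2])/d[2]
E
python3 - <<'E'
from h import *
for n in("top","scene"):
    p=eyes.read_camera(n);cv2.imwrite(f"pics/{n}0.png",p["pixels"][:,:,::-1])
    print(n,np.round(ray(p,(240,320))[0]))
    for k,z in(("tip_a",74),("marker_knob",63),("unit_a",16),("fixture",0)):
        for d in eyes.spot_point(k,p)[:4]: print(k,round(d["score"],2),np.round(d["centre"]),np.round(at_z(p,d["centre"],z),1))
s=env.state();print(s["eef_pos"],s["tcp_rot"],s["ft_force"],s["opening"],s["t"],env.pinch_z)
E
```

```text
top [  49.  195. 1647.]
tip_a 0.64 [274. 293.] [531.2  24.9  74. ]
tip_a 0.52 [260. 304.] [556.2 -24.3  74. ]
tip_a 0.4 [280. 273.] [541.5  91.1  74. ]
marker_knob 0.68 [304. 193.] [587.5 336.8  63. ]
marker_knob 0.46 [272. 326.] [493.7 -67.4  63. ]
marker_knob 0.17 [271. 290.] [548.7  28.9  63. ]
unit_a 0.91 [270. 286.] [570.8  35.   16. ]
unit_a 0.63 [282. 269.] [561.2  98.1  16. ]
unit_a 0.54 [262. 302.] [572.  -24.5  16. ]
fixture 0.74 [273. 286.] [568.1  38.4   0. ]
scene [-276. -968.  887.]
tip_a 0.63 [228. 278.] [542.8  36.1  74. ]
tip_a 0.48 [234. 293.] [553.9  -9.7  74. ]
tip_a 0.46 [219. 260.] [540.  100.1  74. ]
marker_knob 0.72 [259. 292.] [492.5 -74.5  63. ]
unit_a 0.74 [245. 284.] [562.7  36.3  16. ]
unit_a 0.65 [250. 301.] [577.3 -11.7  16. ]
unit_a 0.62 [236. 269.] [559.5  93.5  16. ]
unit_a 0.3 [228. 281.] [611.1 103.4  16. ]
fixture 0.95 [250. 287.] [569.8  32.4   0. ]
[211.25027834 588.23382033 214.64880591] [3.14152778e+00 2.25846741e-05 2.79680631e+00] [ 0.19356884 -0.39798962 -0.8014583 ] 0.997257304956154 0.5 -18.8
```

Run:
```python
import cv2
a=cv2.imread("pics/top0.png");b=cv2.imread("pics/scene0.png")
cv2.imwrite("pics/topc.png",cv2.resize(a[200:350,180:380],None,fx=4,fy=4,interpolation=2))
cv2.imwrite("pics/scenec.png",cv2.resize(b[170:320,190:390],None,fx=4,fy=4,interpolation=2))
```

```text
(no output)
```

View pics/topc.png

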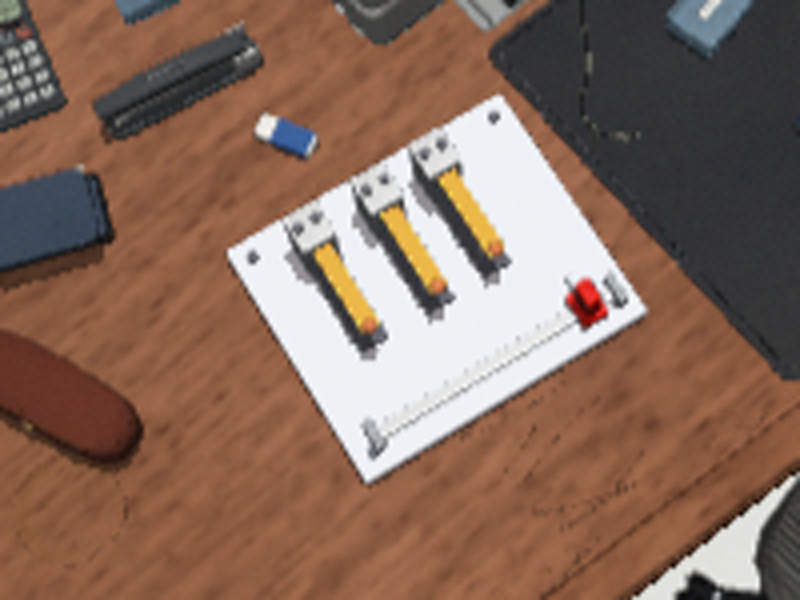

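View pics/scenec.png

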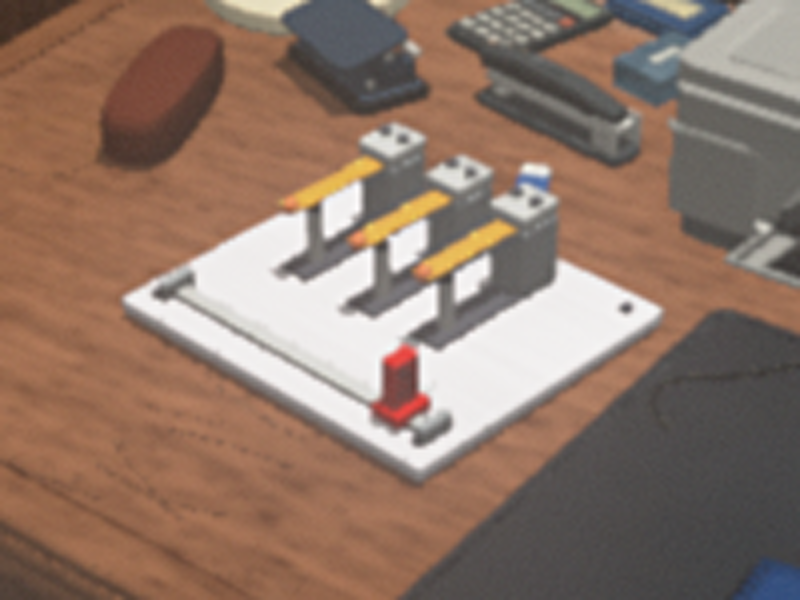

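The top view shows the tips at crop (370,325), (437,285) and (496,247), and the marker at (586,300). The scene view agrees, with tips at (290,204), (358,239) and (425,270). Next I triangulate and fit the fixture pose.

Run:
```python
from h import *
from scipy.optimize import least_squares
pt=eyes.read_camera("top");ps=eyes.read_camera("scene")
T=lambda x,y:((y+.5)/4-.5+200,(x+.5)/4-.5+180)
S=lambda x,y:((y+.5)/4-.5+170,(x+.5)/4-.5+190)
def tri(a,b):
    (o1,d1),(o2,d2)=ray(pt,a),ray(ps,b);A=np.c_[d1,-d2];k=np.linalg.lstsq(A,o2-o1,rcond=None)[0]
    p,q=o1+k[0]*d1,o2+k[1]*d2;return (p+q)/2,np.linalg.norm(p-q)
for a,b in(((370,325),(290,204)),((437,285),(358,239)),((496,247),(425,270)),((586,288),(400,350))):
    print(np.round(tri(T(*a),S(*b))[0],1),round(tri(T(*a),S(*b))[1],1),at_z(pt,T(*a),71).round(1),at_z(ps,S(*b),71).round(1))
C=[(pt,T(x,y),q) for x,y,q in((228,250,(113,131,16)),(500,95,(113,-131,16)),(647,310,(-112,-131,16)),(368,482,(-112,131,8)))]
C+=[(ps,S(x,y),q) for x,y,q in((125,303,(-112,131,14)),(420,470,(-112,-131,12)),(661,312,(113,-131,16)))]
C+=[(pt,T(x,y),(-35,v,71)) for x,y,v in((370,325,55),(437,285,0),(496,247,-55))]
C+=[(ps,S(x,y),(-35,v,71)) for x,y,v in((290,204,55),(358,239,0),(425,270,-55))]
def f(v,pr=0):
    r=[]
    for i,(p,c,q) in enumerate(C):
        if i>=7: q=(v[3],v[4+(i-7)%3],q[2])
        a=v[0];w=np.array([v[1]+np.cos(a)*q[0]-np.sin(a)*q[1],v[2]+np.sin(a)*q[0]+np.cos(a)*q[1]])
        r+=list(at_z(p,c,q[2])[:2]-w)
    return r
s=least_squares(f,[0,560,35,-35,55,0,-55],loss="soft_l1");v=s.x
print(v.round(3));print(np.reshape(f(v),(-1,2)).round(1))
a=v[0];R=np.array([[np.cos(a),-np.sin(a)],[np.sin(a),np.cos(a)]])
for i in range(3):print("tip",v[1:3]+R@[v[3],v[4+i]])
for k in(((586,288),),):print("knob in fixture",R.T@(at_z(pt,T(586,289),63)[:2]-v[1:3]),R.T@(at_z(ps,S(400,350),63)[:2]-v[1:3]))
```

```text
[541.1  93.2  71. ] 1.5 [541.8  92.9  71. ] [540.2  93.3  71. ]
[546.5  33.2  70.8] 1.6 [547.1  32.8  71. ] [545.3  32.9  71. ]
[553.3 -21.5  71.2] 1.3 [553.9 -21.8  71. ] [552.7 -21.2  71. ]
[492.5 -68.9  65.2] 2.4 [491.9 -68.5  71. ] [485.7 -75.2  71. ]
[ 9.10000e-02  5.67828e+02  2.61250e+01 -2.00670e+01  6.90780e+01
  8.62300e+00 -4.60970e+01]
[[-0.1 -3.3]
 [-3.2  1.5]
 [ 0.5  2.1]
 [ 2.8 -1.1]
 [-0.2 -2.8]
 [ 1.4  4.4]
 [-5.5 -0.1]
 [ 0.2 -0.2]
 [ 0.1 -0.1]
 [ 1.9 -0.2]
 [-1.3  0.2]
 [-1.8  0. ]
 [ 0.6  0.4]]
tip [541.57983546  93.0986472 ]
tip [547.06195508  32.89249936]
tip [552.02400316 -21.60207951]
knob in fixture [-82.72250862 -88.48767629] [-82.72923048 -85.38508192]
```

```bash
python3 -m inch '[[[0,0,0],-1,1],[[0,0,0],-1,1],[[0,0,0],-1,1],[[0,0,0],-1,1],[[0,0,0],-1,1],[[0,0,0],-0.1,1],[[-0.3,-0.6,0],0,1],[[-0.4,-0.8,0],0,1],[[-0.4,-0.8,0],0,1],[[-0.4,-0.8,0],0,1]]'
python3 -m inch '[[[-0.4,-0.8,0],0,1],[[-0.5,-0.8,0],0,1],[[-0.5,-0.9,0],0,1],[[-0.5,-0.9,0],0,1],[[-0.5,-0.9,0.2],0,1],[[-0.5,-0.9,0.4],0,1],[[-0.25,-0.5,0.5],0,1],[[0,0,0.4],0,1],[[0,0,0.2],0,1],[[0,0,0],0,1]]'
cat >> h.py <<'E'
def to(x,y,z):
    s=env.state();a=s["tcp_rot"][2];d=np.array([x,y,z])-s["eef_pos"]
    print("units",np.round(np.array([np.cos(a)*d[0]+np.sin(a)*d[1],np.sin(a)*d[0]-np.cos(a)*d[1],-d[2]])/60,3),"yaw",a,"q",np.round(s["joints"],2),"F",s["ft_force"].round(2))
E
python3 -c "
from h import *
to(541.6,93.1,90)"
```

```text
t: 1.85
eef_pos: [319.5, 416.8, 214.8]
tcp_rot: [3.141, 0.0, -3.043]
ft_force: [-0.2, 0.2, -0.4]
opening: 0.022
grip_force: 0.0
t: 3.1
eef_pos: [538.6, 100.3, 113.8]
tcp_rot: [3.141, -0.001, -3.042]
ft_force: [0.3, -0.2, -0.2]
opening: 0.007
grip_force: 0.0
units [-0.038 -0.125  0.397] yaw -3.0415894862510946 q [ 0.06  0.51  1.85  0.    0.78 -1.61] F [ 0.29 -0.22 -0.19]
```

```bash
python3 -m inch '[[[-0.04,-0.12,0.2],0,1],[[0,0,0.2],0,1],[[0,0,0.1],0,1],[[0,0,0.1],0,1],[[0,0,0],0,1],[[0,0,0],0,1],[[0,0,0],0,1],[[0,0,0],0,1],[[0,0,0],0,1],[[0,0,0],0,1]]'
python3 - <<'E'
from h import *
to(541.6,93.1,68)
ims=[]
p=eyes.read_camera("top")["pixels"];q=eyes.read_camera("scene")["pixels"]
a=cv2.resize(p[225:315,220:330],None,fx=3.6,fy=5,interpolation=2);b=cv2.resize(q[185:275,220:330],None,fx=3.6,fy=5,interpolation=2)
cv2.imwrite("pics/p1.png",np.hstack([a,b])[:,:,::-1])
E
```

```text
t: 4.35
eef_pos: [542.0, 93.1, 78.1]
tcp_rot: [3.142, 0.0, -3.041]
ft_force: [-0.4, 0.8, -0.4]
opening: 0.007
grip_force: 0.0
units [0.006 0.001 0.169] yaw -3.0413536902798692 q [ 0.05  0.57  1.88  0.    0.7  -1.62] F [-0.43  0.82 -0.37]
```

View pics/p1.png

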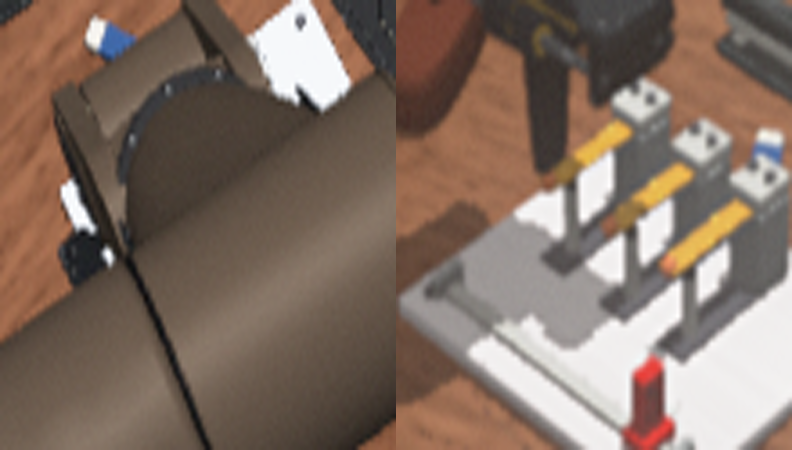

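The fingertips sit just above the left button (right panel, about (550,175)). I'll press in steps.

```bash
python3 -m inch '[[[0,0,0.04],0,1],[[0,0,0.04],0,1],[[0,0,0.03],0,1],[[0,0,0.03],0,1],[[0,0,0.03],0,1],[[0,0,0],0,1],[[0,0,0],0,1],[[0,0,0],0,1],[[0,0,0],0,1],[[0,0,0],0,1]]'
```

```text
t: 5.7
eef_pos: [541.9, 93.1, 67.9]
tcp_rot: [3.141, -0.0, -3.041]
ft_force: [-2.5, -0.7, 4.9]
opening: 0.006
grip_force: 2.2
```

```bash
python3 -m inch '[[[0,0,0.01],0,1],[[0,0,0.01],0,1],[[0,0,0],0,1],[[0,0,0],0,1],[[0,0,0],0,1],[[0,0,0],0,1],[[0,0,0],0,1],[[0,0,0],0,1],[[0,0,0],0,1],[[0,0,0],0,1]]'; python3 -c "
from h import *
print(env.state()['ft_force'],env.state()['eef_pos'])"
```

```text
t: 6.95
eef_pos: [541.9, 93.1, 66.7]
tcp_rot: [3.142, -0.0, -3.041]
ft_force: [-2.3, 0.1, 5.0]
opening: 0.005
grip_force: 2.6
[-2.29102518  0.06232416  4.99103064] [541.90679046  93.10277388  66.67624963]
```

```bash
python3 -m inch '[[[0,0,0.01],0,1],[[0,0,0.01],0,1],[[0,0,0],0,1],[[0,0,0],0,1],[[0,0,0],0,1],[[0,0,0],0,1],[[0,0,0],0,1],[[0,0,0],0,1],[[0,0,0],0,1],[[0,0,0],0,1]]'
```

```text
t: 8.2
eef_pos: [542.0, 93.1, 66.0]
tcp_rot: [3.142, 0.0, -3.041]
ft_force: [-4.1, -1.3, 11.5]
opening: 0.005
grip_force: 5.7
```

```bash
python3 -m inch '[[[0,0,0.006],0,1],[[0,0,0],0,1],[[0,0,0],0,1],[[0,0,0],0,1],[[0,0,0],0,1],[[0,0,0],0,1],[[0,0,0],0,1],[[0,0,0],0,1],[[0,0,0],0,1],[[0,0,0],0,1]]'
```

```text
t: 9.45
eef_pos: [542.0, 93.1, 65.8]
tcp_rot: [3.142, 0.001, -3.041]
ft_force: [-5.5, -0.1, 14.4]
opening: 0.005
grip_force: 7.1
```

```bash
python3 -m inch '[[[0,0,-0.1],0,1],[[0,0,-0.2],0,1],[[0,0,-0.2],0,1],[[0,-0.3,0],0,1],[[0.015,-0.4,0],0,1],[[0,-0.3,0],0,1],[[0,0,0.1],0,1],[[0,0,0.1],0,1],[[0,0,0.1],0,1],[[0,0,0],0,1]]'
python3 -c "
from h import *
to(547.1,32.9,68)"
```

```text
t: 10.7
eef_pos: [546.7, 33.8, 76.5]
tcp_rot: [3.141, -0.001, -3.041]
ft_force: [0.2, -0.4, -0.5]
opening: 0.007
grip_force: 0.0
units [-0.004 -0.016  0.141] yaw -3.040621111681155 q [-0.06  0.57  1.88  0.    0.69 -1.73] F [ 0.24 -0.38 -0.49]
```

```bash
python3 -m inch '[[[0,-0.01,0.04],0,1],[[0,0,0.04],0,1],[[0,0,0.03],0,1],[[0,0,0.03],0,1],[[0,0,0],0,1],[[0,0,0],0,1],[[0,0,0],0,1],[[0,0,0],0,1],[[0,0,0],0,1],[[0,0,0],0,1]]'
python3 -m inch '[[[0,0,0.01],0,1],[[0,0,0.01],0,1],[[0,0,0],0,1],[[0,0,0],0,1],[[0,0,0],0,1],[[0,0,0],0,1],[[0,0,0],0,1],[[0,0,0],0,1],[[0,0,0],0,1],[[0,0,0],0,1]]'
```

```text
t: 11.95
eef_pos: [547.1, 32.7, 68.7]
tcp_rot: [3.142, 0.0, -3.041]
ft_force: [-2.1, 0.6, 3.6]
opening: 0.003
grip_force: 1.9
t: 13.2
eef_pos: [547.1, 32.7, 67.5]
tcp_rot: [3.142, 0.0, -3.041]
ft_force: [-1.4, 0.7, 3.9]
opening: 0.004
grip_force: 2.3
```

```bash
python3 -m inch '[[[0,0,0.01],0,1],[[0,0,0.01],0,1],[[0,0,0],0,1],[[0,0,0],0,1],[[0,0,0],0,1],[[0,0,0],0,1],[[0,0,0],0,1],[[0,0,0],0,1],[[0,0,0],0,1],[[0,0,0],0,1]]'
python3 -m inch '[[[0,0,0.01],0,1],[[0,0,0.005],0,1],[[0,0,0],0,1],[[0,0,0],0,1],[[0,0,0],0,1],[[0,0,0],0,1],[[0,0,0],0,1],[[0,0,0],0,1],[[0,0,0],0,1],[[0,0,0],0,1]]'
```

```text
t: 14.45
eef_pos: [547.1, 32.7, 66.3]
tcp_rot: [3.142, 0.0, -3.041]
ft_force: [-1.9, 1.3, 5.5]
opening: 0.005
grip_force: 2.7
t: 15.7
eef_pos: [547.2, 32.7, 65.5]
tcp_rot: [3.142, 0.0, -3.041]
ft_force: [-1.1, 0.6, 6.7]
opening: 0.01
grip_force: 3.0
```

```bash
python3 -m inch '[[[0,0,0.01],0,1],[[0,0,0.005],0,1],[[0,0,0],0,1],[[0,0,0],0,1],[[0,0,0],0,1],[[0,0,0],0,1],[[0,0,0],0,1],[[0,0,0],0,1],[[0,0,0],0,1],[[0,0,0],0,1]]'
```

```text
t: 16.95
eef_pos: [547.2, 32.7, 64.7]
tcp_rot: [3.142, 0.0, -3.041]
ft_force: [-1.7, 1.1, 6.6]
opening: 0.006
grip_force: 3.3
```

```bash
python3 -m inch '[[[0,0,0.01],0,1],[[0,0,0.005],0,1],[[0,0,0],0,1],[[0,0,0],0,1],[[0,0,0],0,1],[[0,0,0],0,1],[[0,0,0],0,1],[[0,0,0],0,1],[[0,0,0],0,1],[[0,0,0],0,1]]'
```

```text
t: 18.2
eef_pos: [547.3, 32.7, 63.8]
tcp_rot: [-3.142, 0.001, -3.041]
ft_force: [-1.6, 0.7, 7.3]
opening: -0.0
grip_force: 3.6
```

```bash
python3 -m inch '[[[0,0,0.01],0,1],[[0,0,0.005],0,1],[[0,0,0],0,1],[[0,0,0],0,1],[[0,0,0],0,1],[[0,0,0],0,1],[[0,0,0],0,1],[[0,0,0],0,1],[[0,0,0],0,1],[[0,0,0],0,1]]'
```

```text
t: 19.45
eef_pos: [547.3, 32.7, 63.1]
tcp_rot: [-3.142, 0.001, -3.041]
ft_force: [-2.3, 1.1, 9.7]
opening: 0.003
grip_force: 4.9
```

```bash
python3 -m inch '[[[0,0,0.01],0,1],[[0,0,0],0,1],[[0,0,0],0,1],[[0,0,0],0,1],[[0,0,0],0,1],[[0,0,0],0,1],[[0,0,0],0,1],[[0,0,0],0,1],[[0,0,0],0,1],[[0,0,0],0,1]]'
```

```text
t: 20.7
eef_pos: [547.3, 32.7, 62.9]
tcp_rot: [-3.141, 0.001, -3.041]
ft_force: [-2.7, 1.0, 15.3]
opening: 0.007
grip_force: 7.2
```

```bash
python3 -m inch '[[[0,0,-0.1],0,1],[[0,0,-0.2],0,1],[[0,0,-0.25],0,1],[[0,-0.3,0],0,1],[[0,-0.3,0],0,1],[[0,-0.31,0],0,1],[[0,0,0.1],0,1],[[0,0,0.1],0,1],[[0,0,0.1],0,1],[[0,0,0],0,1]]'
python3 -c "
from h import *
to(552.6,-21.6,68)"
```

```text
t: 21.95
eef_pos: [552.3, -21.1, 76.5]
tcp_rot: [3.141, -0.001, -3.041]
ft_force: [0.7, 1.0, -0.1]
opening: 0.003
grip_force: 0.0
units [-0.005 -0.008  0.141] yaw -3.0406914943850674 q [-0.16  0.57  1.87  0.    0.7  -1.83] F [ 0.72  0.97 -0.09]
```

```bash
python3 -m inch '[[[0,0,0.04],0,1],[[0,0,0.04],0,1],[[0,0,0.03],0,1],[[0,0,0.03],0,1],[[0,0,0.01],0,1],[[0,0,0],0,1],[[0,0,0],0,1],[[0,0,0],0,1],[[0,0,0],0,1],[[0,0,0],0,1]]'
```

```text
t: 23.2
eef_pos: [552.6, -21.6, 68.1]
tcp_rot: [3.141, 0.0, -3.041]
ft_force: [-0.5, 1.1, 1.9]
opening: 0.003
grip_force: 0.8
```

```bash
python3 -m inch '[[[0,0,0.01],0,1],[[0,0,0.01],0,1],[[0,0,0],0,1],[[0,0,0],0,1],[[0,0,0],0,1],[[0,0,0],0,1],[[0,0,0],0,1],[[0,0,0],0,1],[[0,0,0],0,1],[[0,0,0],0,1]]'
python3 -m inch '[[[0,0,0.01],0,1],[[0,0,0.01],0,1],[[0,0,0],0,1],[[0,0,0],0,1],[[0,0,0],0,1],[[0,0,0],0,1],[[0,0,0],0,1],[[0,0,0],0,1],[[0,0,0],0,1],[[0,0,0],0,1]]'
```

```text
t: 24.45
eef_pos: [552.6, -21.6, 66.9]
tcp_rot: [3.142, 0.0, -3.041]
ft_force: [-1.1, 0.6, 1.7]
opening: 0.004
grip_force: 1.0
t: 25.7
eef_pos: [552.6, -21.6, 65.7]
tcp_rot: [3.142, 0.0, -3.041]
ft_force: [-1.4, 0.6, 2.4]
opening: 0.005
grip_force: 1.2
```

```bash
python3 -m inch '[[[0,0,0.01],0,1],[[0,0,0.01],0,1],[[0,0,0.01],0,1],[[0,0,0],0,1],[[0,0,0],0,1],[[0,0,0],0,1],[[0,0,0],0,1],[[0,0,0],0,1],[[0,0,0],0,1],[[0,0,0],0,1]]'
python3 -m inch '[[[0,0,0.01],0,1],[[0,0,0.01],0,1],[[0,0,0],0,1],[[0,0,0],0,1],[[0,0,0],0,1],[[0,0,0],0,1],[[0,0,0],0,1],[[0,0,0],0,1],[[0,0,0],0,1],[[0,0,0],0,1]]'
```

```text
t: 26.95
eef_pos: [552.6, -21.6, 63.9]
tcp_rot: [3.142, 0.0, -3.041]
ft_force: [0.4, 1.2, 3.6]
opening: 0.006
grip_force: 1.5
t: 28.2
eef_pos: [552.6, -21.6, 62.7]
tcp_rot: [3.141, 0.0, -3.041]
ft_force: [0.7, 1.0, 3.0]
opening: 0.004
grip_force: 1.7
```

```bash
python3 -m inch '[[[0,0,0.01],0,1],[[0,0,0.01],0,1],[[0,0,0],0,1],[[0,0,0],0,1],[[0,0,0],0,1],[[0,0,0],0,1],[[0,0,0],0,1],[[0,0,0],0,1],[[0,0,0],0,1],[[0,0,0],0,1]]'
```

```text
t: 29.45
eef_pos: [552.6, -21.6, 61.5]
tcp_rot: [3.142, 0.0, -3.041]
ft_force: [1.4, 1.8, 3.9]
opening: 0.005
grip_force: 1.9
```

```bash
python3 -m inch '[[[0,0,0.01],0,1],[[0,0,0.005],0,1],[[0,0,0],0,1],[[0,0,0],0,1],[[0,0,0],0,1],[[0,0,0],0,1],[[0,0,0],0,1],[[0,0,0],0,1],[[0,0,0],0,1],[[0,0,0],0,1]]'
```

```text
t: 30.7
eef_pos: [552.8, -21.6, 60.8]
tcp_rot: [-3.142, 0.0, -3.041]
ft_force: [2.0, 2.2, 6.6]
opening: 0.005
grip_force: 3.1
```

```bash
python3 -m inch '[[[0,0,0.01],0,1],[[0,0,0.005],0,1],[[0,0,0],0,1],[[0,0,0],0,1],[[0,0,0],0,1],[[0,0,0],0,1],[[0,0,0],0,1],[[0,0,0],0,1],[[0,0,0],0,1],[[0,0,0],0,1]]'
```

```text
t: 31.95
eef_pos: [552.8, -21.6, 60.4]
tcp_rot: [-3.141, 0.001, -3.041]
ft_force: [0.9, 1.5, 12.6]
opening: 0.005
grip_force: 6.4
```

```bash
python3 -m inch '[[[0,0,-0.1],0,1],[[0,0,-0.35],0,1],[[0,0,-0.4],0,1],[[0.3,-0.2,0],0,0],[[0.4,-0.25,0],0,0],[[0.36,-0.22,0],0,0],[[0,0,0],0,0],[[0,0,0],0,0],[[0,0,0],0,0],[[0,0,0],0,0]]'
python3 - <<'E'
from h import *
to(493.3,-68,36)
p=eyes.read_camera("scene");q=p["pixels"]
for d in eyes.spot_point("marker_knob",p)[:2]: print(d["score"],at_z(p,d["centre"],63))
cv2.imwrite("pics/p2.png",cv2.resize(q[185:295,220:350],None,fx=5,fy=5,interpolation=2)[:,:,::-1])
E
```

```text
t: 33.2
eef_pos: [493.6, -67.6, 110.6]
tcp_rot: [3.141, -0.0, -3.041]
ft_force: [-0.5, 0.3, 0.0]
opening: 0.5
grip_force: 0.0
units [ 0.006 -0.006  1.243] yaw -3.040634502961871 q [-0.27  0.46  1.98  0.    0.71 -1.94] F [-0.52  0.29  0.03]
0.7 [489.5159535  -67.34785474  63.        ]
```

View pics/p2.png

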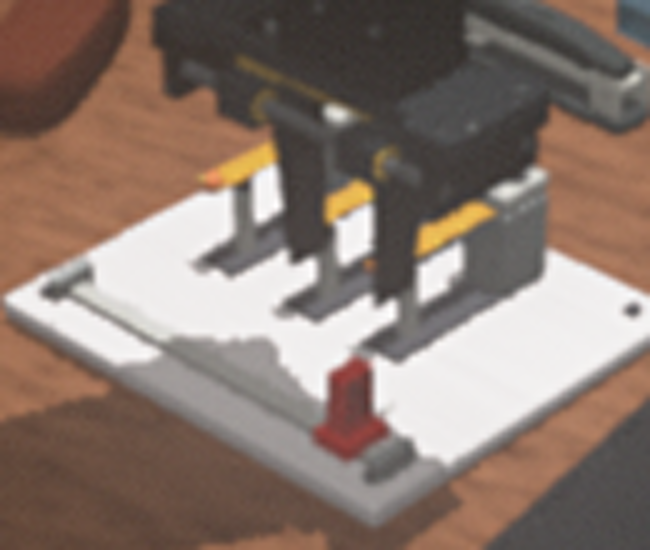

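The open fingers straddle the knob, top at (350,362), so I'll go down and grasp it.

```bash
python3 -m inch '[[[0,0,0.2],0,0],[[0,0,0.3],0,0],[[0,0,0.3],0,0],[[0,0,0.2],0,0],[[0,0,0.1],0,0],[[0,0,0.1],0,0],[[0,0,0],0,0.4],[[0,0,0],0,1],[[0,0,0],0,1],[[0,0,0],0,1]]'
python3 -c "
from h import *
a=.1
print(env.state()['opening']*95,env.state()['grip_force'])
to(552.6-63*np.cos(a),-21.6-63*np.sin(a),38)"
```

```text
t: 34.55
eef_pos: [493.5, -68.1, 39.0]
tcp_rot: [-3.141, 0.001, -3.041]
ft_force: [0.3, 0.1, 3.1]
opening: 0.149
grip_force: 30.0
14.143688563173534 29.98863995075226
units [-0.007  0.673  0.017] yaw -3.0413472725590456 q [-0.27  0.58  2.03  0.    0.53 -1.94] F [0.32 0.06 3.09]
```

```bash
python3 -m inch '[[[0,0.05,0],0,1],[[0,0.1,0],0,1],[[0,0.13,0],0,1],[[0,0.13,0],0,1],[[0,0.13,0],0,1],[[0,0.1,0],0,1],[[0,0.03,0],0,1],[[0,0,0],0,1],[[0,0,0],0,1],[[0,0,0],0,1]]'
python3 -c "
from h import *
a=.1
to(552.6-63*np.cos(a),-21.6-63*np.sin(a),38)"
```

```text
t: 35.8
eef_pos: [490.0, -27.6, 38.9]
tcp_rot: [-3.142, 0.002, -3.041]
ft_force: [4.0, 1.9, 5.1]
opening: 0.143
grip_force: 30.0
units [ 0.001 -0.005  0.016] yaw -3.0413877626981596 q [-0.19  0.58  2.05  0.    0.52 -1.86] F [3.98 1.88 5.06]
```

```bash
python3 -m inch '[[[0,0,0],0,0.3],[[0,0,0],0,0.3],[[0,0,0],0,0.3],[[0,0,-0.3],0,0.3],[[0,0,-0.6],0,0.3],[[0,0,-0.8],0,0.3],[[0,0,-0.8],0,0.3],[[0,0,-0.8],0,0.3],[[0,0.5,0],0,0.3],[[0,0.8,0],0,0.3]]'
python3 -m inch '[[[0,0.9,0],0,0.3],[[0,0.9,0],0,0.3],[[0,0.9,0],0,0.3],[[0,0.9,0],0,0.3],[[0,0.9,0],0,0.3],[[0,0.9,0],0,0.3],[[0,0.5,0],0,0.3],[[0,0,0],0,0.3],[[0,0,0],0,0.3],[[0,0,0],0,0.3]]'
python3 - <<'E'
from h import *
I=[]
for n,(r,c) in(("top",(230,230)),("scene",(195,230))):
    p=eyes.read_camera(n);I.append(cv2.resize(p["pixels"][r:r+90,c:c+100],None,fx=4,fy=4,interpolation=2))
    for d in eyes.spot_point("marker_knob",p)[:2]: print(n,round(d["score"],2),at_z(p,d["centre"],63))
    h=cv2.cvtColor(p["pixels"],cv2.COLOR_RGB2HSV);m=((h[...,0]<5)|(h[...,0]>175))&(h[...,1]>190)&(h[...,2]>120)
    m[:, :230]=0;m[:,350:]=0;m[:200]=0;m[300:]=0
    w=np.argwhere(m);print(len(w),w.mean(0),at_z(p,w.mean(0),45))
cv2.imwrite("pics/p3.png",np.hstack(I)[:,:,::-1])
E
```

```text
t: 37.05
eef_pos: [481.4, 49.8, 237.1]
tcp_rot: [-3.141, 0.001, -3.044]
ft_force: [1.6, -0.4, -0.3]
opening: 0.349
grip_force: 0.0
t: 38.3
eef_pos: [446.3, 400.8, 236.8]
tcp_rot: [-3.141, -0.0, -3.042]
ft_force: [0.0, -0.4, 0.3]
opening: 0.35
grip_force: 0.0
top 0.42 [485.4507548 -20.4906301  63.       ]
39 [282.38461538 315.05128205] [483.87807963 -25.73738955  45.        ]
scene 0.74 [ 393.67054297 -569.06455224   63.        ]
scene 0.71 [491.33959712 -18.47630551  63.        ]
0 [nan nan] [nan nan nan]<stdin>:8: RuntimeWarning: Mean of empty slice.
  ret = um.true_divide(
```

View pics/p3.png

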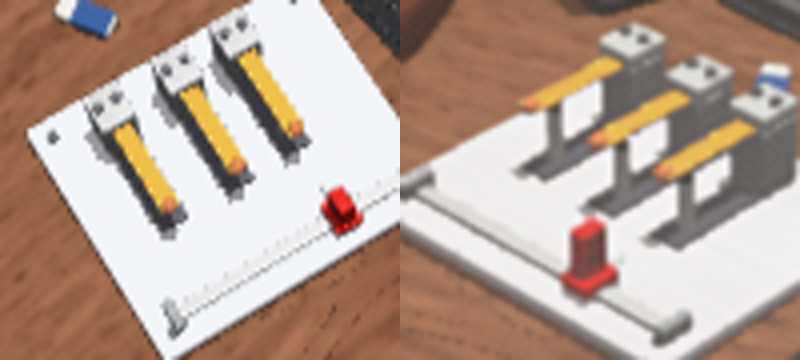

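Run:
```python
from h import *
pt=eyes.read_camera("top");ps=eyes.read_camera("scene")
T=lambda x,y,z:at_z(pt,((y+.5)/4-.5+230,(x+.5)/4-.5+230),z).round(1)
S=lambda x,y,z:at_z(ps,((y+.5)/4-.5+195,(x-400+.5)/4-.5+230),z).round(1)
print("knob",T(338,198,63),S(590,228,63));print("sled",T(343,220,25),S(588,280,25))
print("tips",[T(x,y,71) for x,y in((169,205),(236,166),(295,128))],S(663,172,71))
# leaf axis direction and rail
print("leaf",T(243,55,68),T(295,128,71)); print("blocks",T(175,318,30))
```

```text
knob [489.7 -25.5  63. ] [486.3 -29.4  63. ]
sled [482.3 -26.   25. ] [484.9 -27.7  25. ]
tips [array([542.1,  93.5,  71. ]), array([546.7,  33.9,  71. ]), array([553.5, -20.8,  71. ])] [550.3 -22.1  71. ]
leaf [627.9 -12.2  68. ] [553.5 -20.8  71. ]
blocks [470.5 126.2  30. ]
```

```bash
python3 -c "
from h import *
print(env.job_done())"
```

```text
the job is handed in; nothing more can be done
None
```

I pressed the springs in order (left, middle, right) and held each on its stop for at least half a second, with at most about 15.5 N read. The right spring is the soft one; by my camera and fingertip measurements the red marker stands within about 2 mm of its centre line, and the job is handed in, with no verdict returned.

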